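# Open a child-locked canister

## Task

Open the cream canister. Press its child-lock thumb catch down and, keeping it down, slide it sideways all the way away from the round button; then press the button so that the lid springs up, and come away leaving the lid standing open and the catch still slid aside. Feel your way without forcing anything, and leave the scoop, the bowls and the clothespin where they are.

Things in the scene. Friction and masses are not known exactly. Their poses are not given: they have to be found in the camera images.
- canister: Round cream ceramic canister, 156 mm across, fixed to the shelf. Origin: centre of its underside; z up; front is its -x. Its head (164 mm across, 25 mm thick) is screwed on to a different height each time: its flat top, the deck, is 127 to 139 mm above the origin; that height is NOT reported, find it by touch or sight. Heights below are above the deck, directions the canister's own.
- catch_spot (a point): A point of the canister 127 mm above its origin, below the middle of the free part of the thumb catch's plate when locked (x -36, y -18 mm). Catch: grooved aluminium plate 34 x 34 mm between two low rails, top 10 mm above the deck; an upright rib 5 mm thick on its outer (-y) edge rises 8 mm more, to push against; free part 34 (x) by 29 (y) mm.
- catch (a joint): Sideways slide of the thumb catch (canister's -y): 0 m locked, 0.018 m at its hard stop. The plate sinks up to 6 mm on a spring (2 N to start, 4.2 N at 3 mm, 6.3 N at bottom) and slides (friction 2 N) only while kept down 3 mm or more; past 15 mm, let go, it springs up and stays.
- button_spot (a point): A point of the canister 127 mm above its origin, below the centre of the round button (x -36, y +36 mm). Button: aluminium, 32 mm across, top 15 mm above the deck. While the catch is locked two prongs of it stand under the button and block it.
- button (a joint): How far the round button is pressed: 0 m up, 0.008 m fully down (1.5 N at first, 5 N at the bottom, about 1 N more from latch drag); springs back. The lid is let go after 5 mm.
- lid_spot (a point): A point of the canister 127 mm above its origin, below the middle of the lid (x +33, y 0 mm). Lid: oak flap 66 (x) by 90 (y) mm, 8 mm thick, its top 8.5 mm above the deck.
- lid (a joint): Lid angle: 0 to 0.05 rad shut, 1.4 rad fully open; hinged on its far edge (canister x +64 mm). Freed, it springs up by itself within a second to 1.4.
- scoop_center (a point): Bystander: blue plastic scoop lying on the shelf, 170 x 50 x 38 mm; point at its middle.
- bowls_center (a point): Bystander: stack of three small steel bowls, 100 mm across, 53 mm high; point half-way up on the axis.
- clothespin_center (a point): Bystander: white plastic clothespin, 75 x 20 x 13 mm, lying on the shelf; point at its middle.

How it is judged:
By the outcome, as a careful person would: the job done as asked, in the order asked, and still so for the second after the job is handed in, with the robot touching nothing.
It also fails if it takes over 40 s, if anything falls off the work surface, if the arm or the gripper's body presses on something with over 40 N, if the wrist force passes 120 N, or if a joint passes its speed limit or range.

## Robot

A 6-joint arm with a two-finger parallel gripper is mounted at the origin on the work surface. World frame = base frame: x ahead of the robot, y to its left, z up, the work surface at z = 0. Lengths are in m, angles in rad, forces in N, time in s.
With the tool pointing down it reaches from about 0.375 to 0.9 m from the base axis. Payload 3.1 kg.
Tool frame: the origin (TCP) lies at the very end of the fingers, on their centre line; the grasp point (between the pads) lies 19 mm behind it; z points along the fingers, x is the direction in which the jaws open and shut, and the axes are right-handed (so a half turn about z gives the same grasp; the last joint's range is limited). The gripper opens to 85 mm and grips with 20 to 120 N. Pads are 22 mm wide; open, the fingers measure 114 mm over their backs; the gripper's body (76 mm by 85 mm) begins 54 mm behind the grasp point. The pads swing forward as they close: fully open they stand 13 mm farther back than shut.
Start: joints at [-1.518, 0.527, 1.433, -0, 1.181, -0.178], TCP at [0.144, -0.608, 0.231] pointing down, gripper open.
Joint ranges: [-3.08, 3.08], [-0.75, 2.2], [0.22, 2.44], [-1.43, 4.57], [0, 2.65], [-2.85, 2.85]. Speed limits (rad/s): [2.79, 2.79, 3.14, 3.14, 3.14, 3.14].

## Interface

Orientations are given as [roll, pitch, yaw] about the fixed x, y, z axes, in that order (R = Rz(yaw) Ry(pitch) Rx(roll)).
In Python, from plant import robot, vision gives the robot as it stands.
- The arm moves only by the shell command python3 -m inch 'ROWS' [FORCE]. ROWS is JSON, a list of rows, each a list of 5 numbers: the shift along the tool's x, y, z in mm, then the turn about the tool's z in units of 5 degrees (1.0 is 5 degrees), then the opening in per cent of the stroke, from 0 (shut) to 100 (fully open). A call has 1 to 12 rows; each row is the pose to reach, as a shift and turn from the pose commanded when the call began, along the tool's axes at that moment; what a row does not reach only later rows make up. A row lasts 1/8 s, in which the tool goes at most 62.5 mm and 10.7 degrees, less where a joint would pass 70% of its speed; a pose out of reach is approached as far as the arm can. A call with a gripper value outside its range is refused whole. The fingers move at their own pace and stop on an object; FORCE is the grip in N (left out, the last holds). Time passes only in rows, so rows that repeat a pose let the fingers close. It gives the time, the measured TCP pose, the force and the opening at its end, in the units of the state.
- robot.get_obs(): the state, without advancing time (a new reading comes with each control period).
- vision.read_camera(name): name is "scene" or "top"; returns the picture (400x640x3 uint8, blue, green, red); there is no depth.
- vision.camera_params(name): a dict with "camera_matrix" (3x3 intrinsics, pixels), "k1" (the pictures are not rectified: a ray, as slopes to the right and down, at radius r is drawn at 1 + k1 r^2 times it, then the intrinsics apply), "extrinsics" (4x4, takes a point from world to camera coordinates). Camera axes: x right, y down, z forward; pixel columns grow to the right and rows downward; lengths in m; the calibration is good to about 2 mm. A picture is of the moment at which its call begins. camera_params takes no time and is no camera call.
- robot.hand_in(): hands the job in, once; it reports no verdict.
The state is a dict: "clock": time; "q": joint angles; "dq": joint speeds; "joint_torque": joint torques, N m; "ee_pos": TCP position; "orientation": TCP orientation; "wrist_force": force on the tool from outside, world axes, zero at the start; "wrist_torque": the same for the moment, N m; "gripper_width": finger opening in m.
Only numpy, scipy, OpenCV 4.12 (cv2) and the standard library are available. Lean on these libraries where they do the work, as an engineer would, in place of code of your own. Each camera call takes 0.05 s, during which the arm holds its last target. There are 200 camera calls.

## Working session

There is one attempt and no reset: what is moved stays moved. The work goes in short steps, Python scripts to look and compute and a shell command to move; the robot and the scene stay as the last step left them, time stands still between calls to the robot, and variables do not carry over. Pictures are saved under pics/ and viewed, about 8 in all and at most 12, crops included, and the job is handed in when it is done.

```bash
ls; mkdir -p pics; python3 - <<'E'
from plant import robot, vision
import cv2
for n in("scene","top"):
    cv2.imwrite(f"pics/{n}0.png",vision.read_camera(n)); p=vision.camera_params(n); print(n,p)
o=robot.get_obs(); print({k:o[k] for k in("clock","ee_pos","orientation","wrist_force","gripper_width")})
E
```

```text
pics
scene {'camera_matrix': array([[366.37717955,   0.        , 324.48528956],
       [  0.        , 366.37717955, 199.057159  ],
       [  0.        ,   0.        ,   1.        ]]), 'k1': -0.07441448433770735, 'extrinsics': array([[-0.20431209,  0.97890237, -0.00259418,  0.04313806],
       [ 0.7519785 ,  0.15525179, -0.64064437, -0.32863186],
       [-0.62672554, -0.13284216, -0.76783335,  1.30188109],
       [ 0.        ,  0.        ,  0.        ,  1.        ]])}
top {'camera_matrix': array([[444.81904052,   0.        , 317.03007194],
       [  0.        , 444.81904052, 201.89275589],
       [  0.        ,   0.        ,   1.        ]]), 'k1': -0.04815984071965359, 'extrinsics': array([[-2.49428811e-02, -9.99680179e-01, -4.17042655e-03,
         8.63881860e-02],
       [-9.90731549e-01,  2.52763766e-02, -1.33461990e-01,
         5.78917113e-01],
       [ 1.33524719e-01,  8.02846606e-04, -9.91045158e-01,
         9.43551777e-01],
       [ 0.00000000e+00,  0.00000000e+00,  0.00000000e+00,
         1.00000000e+00]])}
{'clock': 0.1, 'ee_pos': array([ 0.1435627 , -0.60761946,  0.23042439]), 'orientation': array([-3.14126699e+00,  1.95429206e-03, -1.33899616e+00]), 'wrist_force': array([-0.25565447,  0.91822415,  0.06382636]), 'gripper_width': 0.08553218146242784}
```

View pics/scene0.png

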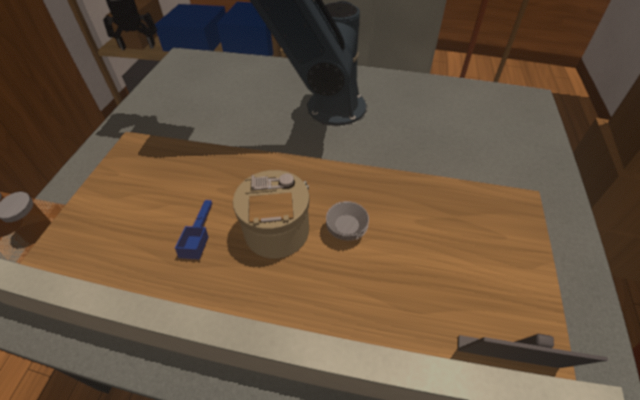

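View pics/top0.png

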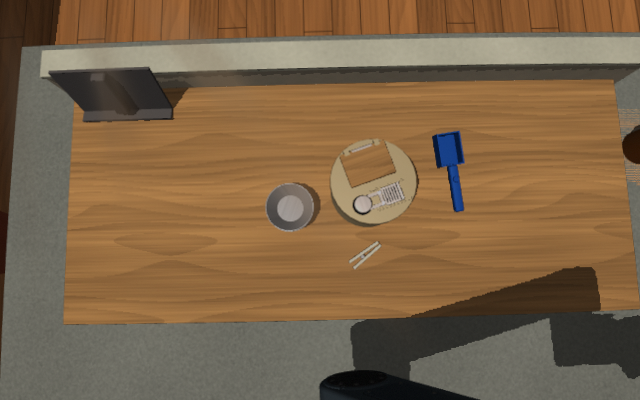

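The scene picture shows the canister at about (272,215), the bowls at (347,222) and the scoop at (195,230). In the top picture the canister head is at about (374,181), the button at (362,204) and the catch at (390,194), with the scoop at (452,170), the bowls at (292,207) and the clothespin at (365,255). I'll enlarge the canister in both.

```bash
cat > h.py <<'E'
import numpy as np, cv2
from plant import robot, vision
def P(n):
    p=vision.camera_params(n); return p["camera_matrix"],np.array([p["k1"],0,0,0,0]),p["extrinsics"]
def back(n,uv,z):
    K,d,E=P(n); s=cv2.undistortPoints(np.array(uv,float).reshape(-1,1,2),K,d)[:,0]
    r=np.c_[s,np.ones(len(s))]@E[:3,:3]; c=-E[:3,:3].T@E[:3,3]
    return c+r*((z-c[2])/r[:,2])[:,None]
def proj(n,X):
    K,d,E=P(n); return cv2.projectPoints(np.array(X,float).reshape(-1,1,3),cv2.Rodrigues(E[:3,:3])[0],E[:3,3],K,d)[0][:,0]
E
python3 - <<'E'
import cv2,numpy as np
a=cv2.imread("pics/top0.png")[130:232,322:424]; b=cv2.imread("pics/scene0.png")[165:265,222:322]
f=lambda i:cv2.resize(i,None,fx=6,fy=6,interpolation=cv2.INTER_CUBIC)[:600]
cv2.imwrite("pics/ctop.png",f(a)[:600,:612]); cv2.imwrite("pics/cscene.png",f(b))
E
```

```text
(no output)
```

View pics/ctop.png

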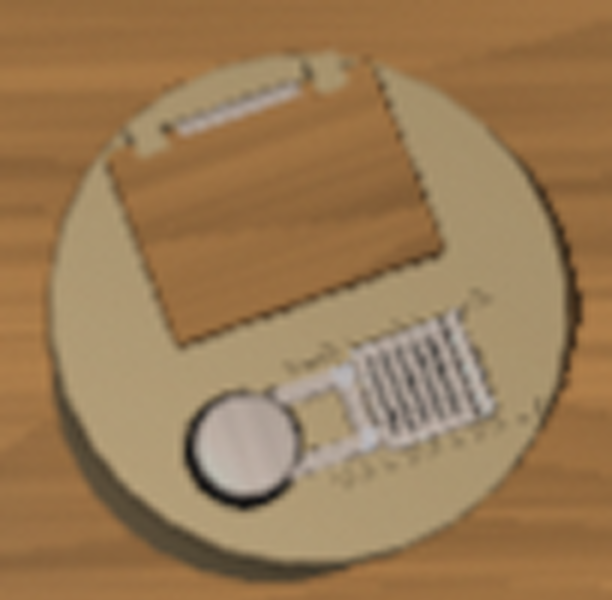

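View pics/cscene.png

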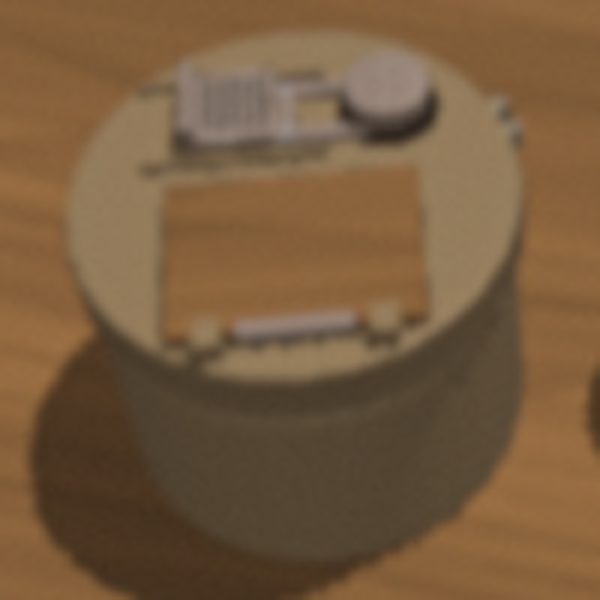

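The top crop shows the button at (245,443), lid corners at (180,348), (442,250), (108,165) and (375,68), and the catch rib near (477,362). The scene crop shows the button at (386,86), front lid corners at (162,185) and (418,165), and the rib near (187,105). I'll fit the pose and deck height to these.

```bash
cat > fit.py <<'E'
from h import *
from scipy.optimize import least_squares
ct=lambda x,y:(322+(x+.5)/6-.5,130+(y+.5)/6-.5); cs=lambda x,y:(222+(x+.5)/6-.5,165+(y+.5)/6-.5)
M=[(-36,36,15),(0,45,8.5),(0,-45,8.5),(66,45,8.5),(66,-45,8.5),(-36,-35,18)]
T=[ct(245,443),ct(180,348),ct(442,250),ct(108,165),ct(375,68),ct(477,362)]
S=[cs(386,86),cs(418,165),cs(162,185),cs(187,100)]; SM=[M[0],M[1],M[2],M[5]]
a=np.linspace(0,2*np.pi,73)[:-1]; C=np.c_[82*np.cos(a),82*np.sin(a),0*a]
def W(p,m):
    c,s=np.cos(p[2]),np.sin(p[2]); m=np.array(m)/1e3
    return m@np.array([[c,-s,0],[s,c,0],[0,0,1]]).T+[p[0],p[1],p[3]]
def ext(n,p):
    q=proj(n,W(p,C)); return np.r_[q.min(0),q.max(0)]
et=np.r_[ct(50,55),ct(568,563)]; es=np.r_[cs(68,30),cs(523,383)]
def res(p): return np.r_[(proj("top",W(p,M))-T).ravel(),(proj("scene",W(p,SM))-S).ravel(),ext("top",p)-et,ext("scene",p)-es]
if __name__=="__main__":
    best=min((least_squares(res,[.55,-.05,y,.13],loss='soft_l1') for y in(-1.5,0,.4,1.5,3)),key=lambda r:r.cost)
    p=best.x; print(p,np.degrees(p[2])); print(np.round(res(p),1))
    cov=np.linalg.inv(best.jac.T@best.jac); print(np.sqrt(np.diag(cov)))
    np.save("p.npy",p)
    print("catch",W(p,(-36,-18,10)),"button",W(p,M[0]),"rib",W(p,M[5]))
    print("scoop",back("top",[(449,148),(458,210),(433,133),(465,165)],.03),"bowls",back("top",[(291,207)],.05),"pin",back("top",[(365,255)],.01))
E
python3 fit.py
```

```text
[ 0.59874884 -0.03632256  0.33152457  0.18758042] 18.994958534961828
[ 1.3  0.5  0.3  0.4  1.5  0.2 -0.3 -1.5 -0.4 -1.6 -1.3  0.4  0.2 -0.3
  0.3  0.4  0.8  1.2  0.6 -0.5  0.4 -0.4  0.9  0.5 -0.2  0.3  0.3 -0.2]
[0.00072577 0.00071847 0.01471335 0.0015331 ]
catch [ 0.57056787 -0.06505987  0.19758042] button [ 0.55299168 -0.01400032  0.20258042] rib [ 0.57610112 -0.08113418  0.20558042]
scoop [[ 0.69813322 -0.23143955  0.03      ]
 [ 0.55584796 -0.24228394  0.03      ]
 [ 0.73412811 -0.19705454  0.03      ]
 [ 0.65784209 -0.26528157  0.03      ]] bowls [[0.56963817 0.12879454 0.05      ]] pin [[ 0.46205997 -0.03265921  0.01      ]]
```

The fit is good to about 1.5 px, but it gives a deck height of 0.188 m. That would put the shelf around z = 0.055, so I'll check by triangulating shelf points.

```bash
python3 - <<'E'
from h import *
def tri(a,b):
    L=[]
    for n,uv in(("top",a),("scene",b)):
        K,d,E=P(n); s=cv2.undistortPoints(np.array([[uv]],float),K,d)[0,0]; L.append((E[:3],s.reshape(2,1)))
    X=cv2.triangulatePoints(L[0][0],L[1][0],L[0][1],L[1][1])[:,0]; X=X[:3]/X[3]
    return X,proj("top",X)[0]-a,proj("scene",X)[0]-b
for k,a,b in[("boardL",(64,324),(540,191)),("boardR",(637,313),(128,135)),("scoop handle end",(459,211),(209,203)),("bowl rim centre",(292,206),(347,219))]:
    print(k,*[np.round(v,3) for v in tri(a,b)])
# canister base lowest edge in scene: try shelf heights
p=np.load("p.npy"); t=np.linspace(0,6.28,181)
for z in(0,.03,.045,.06,.075):
    q=proj("scene",np.c_[p[0]+.078*np.cos(t),p[1]+.078*np.sin(t),0*t+z]); i=q[:,1].argmax(); print(z,q[i], "seen ~",(222+310/6,165+560/6))
E
```

```text
boardL [0.329 0.621 0.058] [-1.087 -0.112] [-0.805  0.161]
boardR [ 0.317 -0.63   0.031] [ 0.429 -0.246] [0.313 0.076]
scoop handle end [ 0.55  -0.235  0.06 ] [-0.012  0.004] [-0.01  -0.002]
bowl rim centre [0.564 0.125 0.107] [-0.968  0.17 ] [-0.869 -0.01 ]
0 [277.10749811 271.84510181] seen ~ (273.6666666666667, 258.3333333333333)
0.03 [275.78287406 265.65791112] seen ~ (273.6666666666667, 258.3333333333333)
0.045 [275.09399651 262.4349257 ] seen ~ (273.6666666666667, 258.3333333333333)
0.06 [274.38648316 259.12096796] seen ~ (273.6666666666667, 258.3333333333333)
0.075 [273.65959595 255.71226783] seen ~ (273.6666666666667, 258.3333333333333)
```

The shelf stands about 5 cm above the work surface, which matches a deck near 0.187 m. Next I move above the catch with the fingers shut and the jaw axis along the canister's x.

```bash
python3 -m inch '[[-20,-25,-20,-1,0],[-60,-75,-40,-3,0],[-108,-135,-40,-5,0],[-154,-193,-40,-7,0],[-200,-250,-40,-9,0],[-246,-308,-40,-11,0],[-292,-365,-40,-13,0],[-338,-423,-40,-15,0],[-380,-475,-40,-17,0],[-412,-515,-40,-19,0],[-432,-540,-40,-19.1,0],[-432,-540,-40,-19.1,0]]' 20
python3 - <<'E'
from h import *
i=vision.read_camera("scene")[125:275,212:332]; cv2.imwrite("pics/s1.png",cv2.resize(i,None,fx=4,fy=4,interpolation=cv2.INTER_CUBIC))
o=robot.get_obs(); p=np.load("p.npy"); c,s=np.cos(p[2]),np.sin(p[2]); d=o["ee_pos"]-[p[0],p[1],p[3]]
print("canister frame mm",1e3*np.array([c*d[0]+s*d[1],-s*d[0]+c*d[1],d[2]]),o["orientation"],p[2],o["wrist_force"],o["q"])
print(proj("scene",o["ee_pos"]))
E
```

```text
clock: 1.6
ee_pos: [0.571, -0.061, 0.2709]
orientation: [-3.141, 0.0, 0.33]
wrist_force: [-0.1, -1.1, -0.6]
gripper_width: 0.0002
canister frame mm [-31.15219043 -12.41637509  83.37085252] [-3.13950256 -0.00376157  0.33187216] 0.3315245677148823 [2.84736014 1.54750672 1.35553959] [-0.29704301  0.41661091  1.51261041  0.0041707   1.21056188 -0.63038572]
[[259.69641827 159.63811226]]
```

View pics/s1.png

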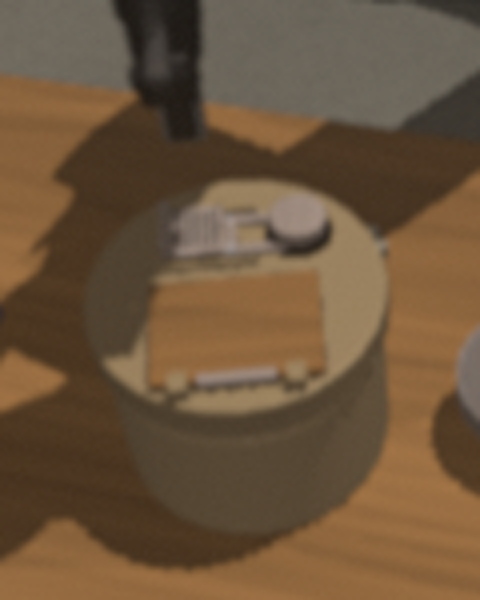

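The fingertip shows at crop (185,138), and the projected TCP falls at (191,138), so arm and camera agree. The catch and its rib are visible just below the tip. The readings are noisy, so I'll average several.

```bash
cat > av.py <<'E'
from h import *
import sys
n=int(sys.argv[1]) if len(sys.argv)>1 else 6
O=[]
for _ in range(n): vision.read_camera("top"); O.append(robot.get_obs())
m=lambda k:np.mean([o[k] for o in O],0)
p=np.load("p.npy"); c,s=np.cos(p[2]),np.sin(p[2]); R=np.array([[c,s,0],[-s,c,0],[0,0,1]])
print("t",O[-1]["clock"],"world",np.round(m("ee_pos"),4),"canister mm",np.round(1e3*R@(m("ee_pos")-[p[0],p[1],p[3]]),1),"yaw err",round(m("orientation")[2]-p[2],3))
print("force(can. axes)",np.round(R@m("wrist_force"),2),"+-",np.round(np.std([o["wrist_force"] for o in O],0),2),"torque",np.round(m("wrist_torque"),2), "pos sd mm",np.round(1e3*np.std([o["ee_pos"] for o in O],0),2))
E
python3 av.py 8
```

```text
t 2.05 world [ 0.5697 -0.0636  0.2709] canister mm [-36.4 -16.3  83.4] yaw err -0.003
force(can. axes) [-0.17  0.08 -0.2 ] +- [0.49 0.41 0.27] torque [ 0.01  0.01 -0.01] pos sd mm [0.82 1.48 0.24]
```

```bash
python3 -m inch '[[0,0,15,0,0],[0,0,30,0,0],[0,0,45,0,0],[0,0,56,0,0],[0,0,62,0,0],[0,0,65,0,0],[0,0,67,0,0],[0,0,69,0,0],[0,0,70,0,0],[0,0,70,0,0]]'; python3 av.py 4
```

```text
clock: 3.3
ee_pos: [0.57, -0.0638, 0.2014]
orientation: [3.141, -0.0, 0.328]
wrist_force: [-0.1, -0.8, -0.1]
gripper_width: 0.0001
t 3.5 world [ 0.57   -0.0638  0.2015] canister mm [-36.1 -16.6  13.9] yaw err -0.004
force(can. axes) [ 0.22  0.02 -0.43] +- [0.68 0.45 0.35] torque [-0.02 -0.02  0.01] pos sd mm [0.01 0.01 0.  ]
```

```bash
python3 -m inch '[[0,0,1,0,0],[0,0,2,0,0],[0,0,2,0,0]]'; python3 av.py 4; python3 -m inch '[[0,0,1,0,0],[0,0,2,0,0],[0,0,2,0,0]]'; python3 av.py 4
```

```text
clock: 3.88
ee_pos: [0.5701, -0.0638, 0.1996]
orientation: [3.141, -0.0, 0.328]
wrist_force: [-0.8, 0.7, 2.8]
gripper_width: -0.0002
t 4.075 world [ 0.57   -0.0638  0.1996] canister mm [-36.1 -16.6  12. ] yaw err -0.004
force(can. axes) [-0.45  0.34  3.09] +- [0.88 0.21 0.21] torque [ 0.02  0.06 -0.02] pos sd mm [0.02 0.01 0.03]
clock: 4.45
ee_pos: [0.57, -0.0638, 0.1974]
orientation: [3.141, -0.0, 0.328]
wrist_force: [-1.2, -0.2, 4.6]
gripper_width: -0.0001
t 4.65 world [ 0.5701 -0.0638  0.1975] canister mm [-36.1 -16.6   9.9] yaw err -0.004
force(can. axes) [-0.15  0.01  4.07] +- [0.75 0.22 0.74] torque [0.03 0.1  0.  ] pos sd mm [0.01 0.   0.01]
```

Contact was at about z = 0.201, so the deck is near 0.191, and the force climbs like the catch spring. I'll press slightly deeper and start sliding toward the canister's -y, which is tool +y.

```bash
python3 -m inch '[[0,0,1,0,0],[0,0,1,0,0],[0,2,1,0,0],[0,4,1,0,0],[0,6,1,0,0],[0,6,1,0,0]]'; python3 av.py 4
```

```text
clock: 5.4
ee_pos: [0.572, -0.0697, 0.1963]
orientation: [3.141, -0.0, 0.328]
wrist_force: [0.0, 2.2, 4.9]
gripper_width: -0.0
t 5.6 world [ 0.572  -0.0697  0.1964] canister mm [-36.1 -22.8   8.8] yaw err -0.004
force(can. axes) [0.29 1.1  4.94] +- [0.31 0.33 0.17] torque [ 0.2   0.04 -0.01] pos sd mm [0.01 0.02 0.03]
```

```bash
python3 -m inch '[[0,2,0,0,0],[0,4,0,0,0],[0,5,0,0,0],[0,5,0,0,0]]'; python3 av.py 4;  python3 -m inch '[[0,2,0,0,0],[0,4,0,0,0],[0,5,0,0,0],[0,5,0,0,0]]'; python3 av.py 4
python3 - <<'E'
from h import *
i=vision.read_camera("scene")[125:275,202:332]; cv2.imwrite("pics/s2.png",cv2.resize(i,None,fx=4,fy=4,interpolation=cv2.INTER_CUBIC))
E
```

```text
clock: 6.1
ee_pos: [0.5736, -0.0744, 0.1963]
orientation: [3.141, -0.0, 0.328]
wrist_force: [-0.7, 2.8, 4.3]
gripper_width: -0.0
t 6.3 world [ 0.5736 -0.0744  0.1964] canister mm [-36.2 -27.8   8.8] yaw err -0.004
force(can. axes) [0.78 1.18 4.99] +- [0.52 0.59 0.02] torque [ 0.24  0.03 -0.  ] pos sd mm [0.01 0.02 0.01]
clock: 6.8
ee_pos: [0.5751, -0.0791, 0.1963]
orientation: [3.141, 0.0, 0.328]
wrist_force: [-0.3, 1.1, 4.7]
gripper_width: 0.0001
t 7.0 world [ 0.5752 -0.0791  0.1963] canister mm [-36.2 -32.8   8.8] yaw err -0.004
force(can. axes) [0.27 0.81 4.73] +- [0.24 0.43 0.44] torque [ 0.21  0.   -0.01] pos sd mm [0.01 0.01 0.02]
```

View pics/s2.png

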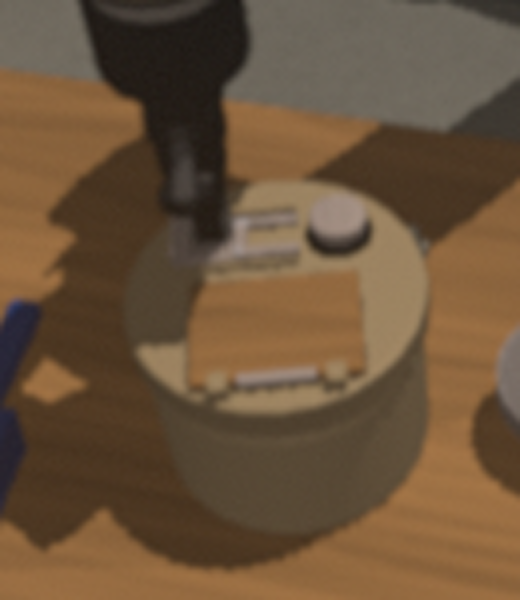

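The prong tips at about (297,230) now stand clear of the button's left edge near (308,225), and the tip is on the plate with the rib to its left. The catch is sliding, so I continue gently until the stop is felt.

```bash
python3 -m inch '[[0,1.5,0,0,0],[0,3,0,0,0],[0,3,0,0,0]]'; python3 av.py 4;  python3 -m inch '[[0,1.5,0,0,0],[0,2,0,0,0],[0,2,0,0,0]]'; python3 av.py 4
```

```text
clock: 7.42
ee_pos: [0.5758, -0.0813, 0.1962]
orientation: [-3.14, 0.0, 0.328]
wrist_force: [-0.9, 3.2, 5.5]
gripper_width: -0.0001
t 7.625 world [ 0.5758 -0.0813  0.1962] canister mm [-36.3 -35.1   8.6] yaw err -0.004
force(can. axes) [1.1  3.58 4.91] +- [0.37 0.37 0.81] torque [0.67 0.07 0.01] pos sd mm [0.01 0.01 0.02]
clock: 8.0
ee_pos: [0.5764, -0.0837, 0.1962]
orientation: [-3.141, 0.001, 0.328]
wrist_force: [-1.3, 3.1, 4.9]
gripper_width: -0.0004
t 8.2 world [ 0.5764 -0.0837  0.1962] canister mm [-36.5 -37.5   8.7] yaw err -0.004
force(can. axes) [0.02 3.54 4.85] +- [0.36 0.29 0.38] torque [0.61 0.27 0.02] pos sd mm [0.01 0.01 0.01]
```

```bash
python3 -m inch '[[0,1,0,0,0],[0,2,0,0,0],[0,2,0,0,0]]'; python3 av.py 3;  python3 -m inch '[[0,1,0,0,0],[0,1.5,0,0,0],[0,1.5,0,0,0]]'; python3 av.py 3
```

```text
clock: 8.57
ee_pos: [0.5773, -0.0857, 0.1963]
orientation: [3.141, 0.0, 0.328]
wrist_force: [-1.1, 3.1, 5.6]
gripper_width: 0.0001
t 8.725 world [ 0.5773 -0.0857  0.1963] canister mm [-36.3 -39.7   8.7] yaw err -0.004
force(can. axes) [-0.7   3.07  4.39] +- [0.02 0.32 0.36] torque [0.51 0.32 0.01] pos sd mm [0.02 0.01 0.02]
clock: 9.1
ee_pos: [0.5778, -0.087, 0.1963]
orientation: [-3.142, -0.0, 0.328]
wrist_force: [-2.2, 3.8, 4.8]
gripper_width: -0.0002
t 9.25 world [ 0.5779 -0.087   0.1963] canister mm [-36.2 -41.1   8.8] yaw err -0.004
force(can. axes) [-0.46  3.39  5.32] +- [0.64 0.27 0.41] torque [0.59 0.29 0.  ] pos sd mm [0.01 0.01 0.01]
```

```bash
python3 -m inch '[[0,1,0,0,0],[0,2,0,0,0],[0,2,0,0,0]]'; python3 av.py 3
python3 - <<'E'
from h import *
i=vision.read_camera("scene")[150:230,222:322]; cv2.imwrite("pics/s3.png",cv2.resize(i,None,fx=7,fy=7,interpolation=cv2.INTER_CUBIC))
E
```

```text
clock: 9.62
ee_pos: [0.5779, -0.0872, 0.196]
orientation: [-3.138, 0.0, 0.327]
wrist_force: [-1.6, 7.4, 4.6]
gripper_width: -0.0001
t 9.775 world [ 0.5779 -0.0872  0.196 ] canister mm [-36.3 -41.3   8.4] yaw err -0.004
force(can. axes) [0.67 7.59 4.86] +- [0.47 0.49 0.35] torque [ 1.22  0.27 -0.01] pos sd mm [0.01 0.01 0.02]
```

View pics/s3.png

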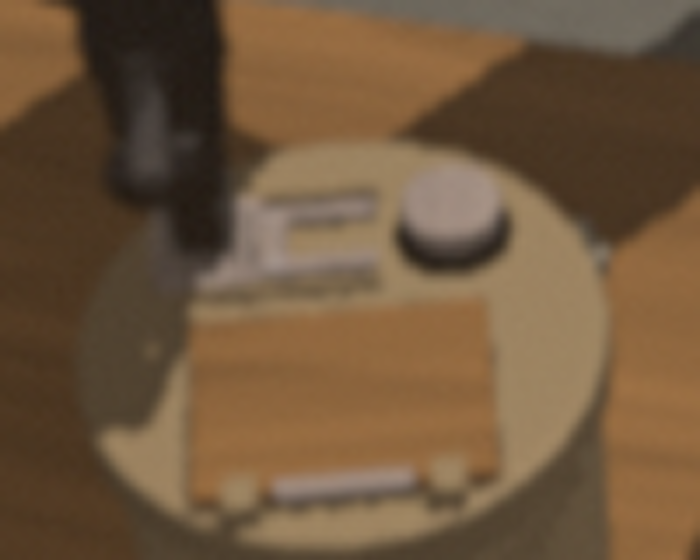

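The hard stop is felt: the tip held still while the side force rose to 7.6 N. The picture shows the prongs well clear of the button. I'll ease the elastic push and lift straight up.

```bash
python3 -m inch '[[0,-1.3,0,0,0],[0,-1.3,-2,0,0],[0,-1.3,-5,0,0],[0,-1.3,-8,0,0],[0,-1.3,-15,0,0],[0,-1.3,-25,0,0],[0,-1.3,-35,0,0],[0,-1.3,-35,0,0]]'; python3 av.py 4
```

```text
clock: 10.82
ee_pos: [0.5791, -0.0883, 0.233]
orientation: [3.139, -0.003, 0.328]
wrist_force: [0.7, 0.0, 0.4]
gripper_width: 0.0001
t 11.025 world [ 0.5781 -0.0878  0.2316] canister mm [-36.3 -42.   44. ] yaw err -0.004
force(can. axes) [ 0.56  0.21 -0.2 ] +- [0.5  0.26 0.36] torque [-0.01 -0.02 -0.  ] pos sd mm [0.29 0.16 0.44]
```

The tool is clear. Now I move over the button (78 mm toward the canister's +y), turned 90° so the wide side of the gripper stays out of the lid's way.

```bash
python3 -m inch '[[0,-15,0,2,0],[0,-35,0,4,0],[-1,-55,0,6,0],[-2,-70,0,8,0],[-2,-78,0,10,0],[-2,-78,0,12,0],[-2,-78,0,14,0],[-2,-78,0,16,0],[-2,-78,0,18,0],[-2,-78,5,18,0],[-2,-78,10,18,0],[-2,-78,12,18,0]]'
python3 - <<'E'
from h import *
i=vision.read_camera("scene")[150:230,222:322]; cv2.imwrite("pics/s4.png",cv2.resize(i,None,fx=7,fy=7,interpolation=cv2.INTER_CUBIC))
E
python3 av.py 5
```

```text
clock: 12.52
ee_pos: [0.5506, -0.0143, 0.2185]
orientation: [3.14, 0.001, -1.242]
wrist_force: [0.4, 0.5, -0.0]
gripper_width: 0.0
t 12.825 world [ 0.551  -0.0144  0.2192] canister mm [-38.   36.2  31.6] yaw err -1.574
force(can. axes) [-0.24  0.07 -0.31] +- [0.33 0.69 0.64] torque [ 0.01  0.02 -0.02] pos sd mm [0.15 0.02 0.23]
```

View pics/s4.png

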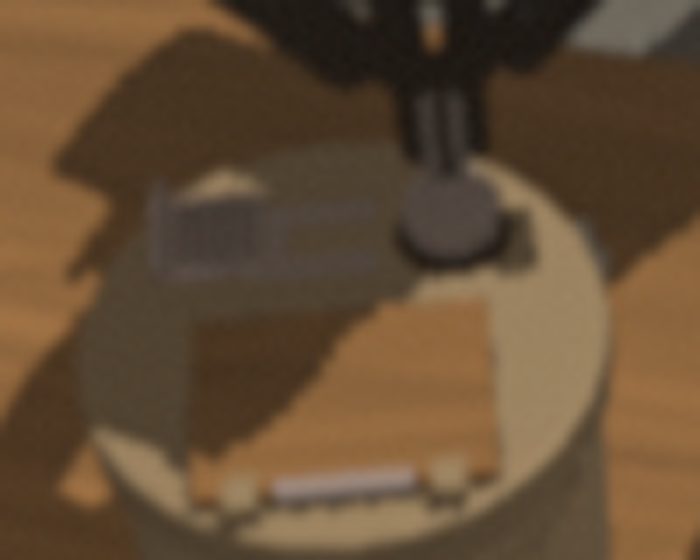

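The catch stayed slid, with its rib at about (160,230) and the prong ends near (375,230). The tip is above the button at (450,215). Now I go down and feel for contact.

```bash
python3 -m inch '[[0,0,4,0,0],[0,0,8,0,0],[0,0,11,0,0],[0,0,13,0,0],[0,0,14,0,0],[0,0,14,0,0]]'; python3 av.py 4
```

```text
clock: 13.58
ee_pos: [0.5509, -0.0144, 0.2055]
orientation: [3.141, 0.0, -1.243]
wrist_force: [-1.0, 0.6, 1.1]
gripper_width: 0.0
t 13.775 world [ 0.5509 -0.0144  0.2055] canister mm [-38.1  36.3  17.9] yaw err -1.574
force(can. axes) [-1.2   0.28  2.19] +- [0.59 0.29 0.48] torque [-0.02  0.19  0.01] pos sd mm [0.01 0.   0.01]
```

```bash
python3 -m inch '[[0,0,2,0,0],[0,0,4,0,0],[0,0,5,0,0],[0,0,6,0,0],[0,0,6.5,0,0],[0,0,6.5,0,0]]'; python3 av.py 4
```

```text
clock: 14.52
ee_pos: [0.551, -0.0144, 0.1988]
orientation: [3.142, 0.0, -1.243]
wrist_force: [-1.1, 0.2, 4.1]
gripper_width: 0.0
t 14.725 world [ 0.551  -0.0144  0.1988] canister mm [-38.   36.2  11.3] yaw err -1.575
force(can. axes) [-1.26  0.62  4.28] +- [0.39 0.34 0.67] torque [ 0.06  0.31 -0.03] pos sd mm [0.02 0.01 0.02]
```

```bash
python3 -m inch '[[0,0,-3,0,0],[0,0,-8,0,0],[0,0,-16,0,0],[0,5,-28,0,0],[0,20,-42,0,0],[0,45,-60,0,0],[0,75,-75,0,0],[0,100,-85,0,0],[0,110,-90,0,0],[0,110,-90,0,0]]'; python3 av.py 5
python3 - <<'E'
from h import *
i=vision.read_camera("scene")[120:260,150:390]; j=vision.read_camera("top")[115:275,255:475]
f=lambda a,k:cv2.resize(a,None,fx=k,fy=k,interpolation=cv2.INTER_CUBIC)
a,b=f(i,2.1),f(j,2.1); h=np.zeros((a.shape[0]+b.shape[0],max(a.shape[1],b.shape[1]),3),np.uint8)
h[:a.shape[0],:a.shape[1]]=a; h[a.shape[0]:,:b.shape[1]]=b; cv2.imwrite("pics/s5.png",h[:600])
cv2.imwrite("pics/ftop.png",vision.read_camera("top"))
E
```

```text
clock: 15.98
ee_pos: [0.4467, -0.0501, 0.2896]
orientation: [-3.14, -0.001, -1.244]
wrist_force: [0.1, 0.6, 0.4]
gripper_width: -0.0
t 16.225 world [ 0.4474 -0.0498  0.2887] canister mm [-147.5   36.5  101.2] yaw err -1.574
force(can. axes) [ 0.44  0.09 -0.02] +- [0.41 0.46 0.15] torque [-0.    0.01 -0.01] pos sd mm [0.08 0.1  0.3 ]
```

View pics/s5.png

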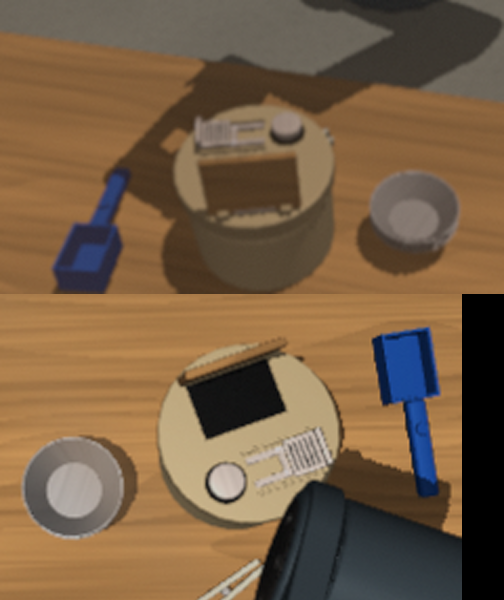

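The lower (top-camera) half shows the lid standing open, its edge running from about (182,380) to (285,342) over the dark opening. The catch is slid away with its prongs clear of the button at (226,480). The scoop, bowls and clothespin are in place and the arm is clear, so I hand in.

```bash
python3 - <<'E'
from plant import robot
print(robot.hand_in()); print(robot.get_obs()["clock"])
E
```

```text
the job is handed in; nothing more can be done
None
the job is handed in; nothing more can be done
```

The canister is open and the job is handed in, at about 16 s of the 40 s allowed.

- **Catch:** I pressed it down about 4.5 mm with some 5 N. I then slid it away from the button until the hard stop stopped the tip, at 7.6 N of side force, and lifted clear.
- **Button:** I pressed it about 7 mm with some 4 N, then lifted and backed away.
- **Last checks:** The final pictures show the lid standing open and the catch slid aside with its prongs clear of the button. The scoop, bowls and clothespin look unmoved by eye. The wrist force was about zero and the arm was clear of everything.
- **Disagreements:** Vision put the deck at 0.188 m, and touch put it at about 0.191 m, so I worked from touch. I also needed to move the tip about 25 mm to reach the catch's stop. The tip first carried the plate by friction, then slid across it to the rib.

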